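# Open the drill's connection box: press the snap tab, push the terminal cover off

## Task

Open the magnetic drill's connection box on the steel beam by pressing and pushing: press the snap tab beside the cover all the way down, then push the released grey terminal cover off its seat and along the rails until it lies flat against the end stop of the parking shelf. Nothing needs gripping; do not lift or tip the cover, and leave the cutter, the tin and the bolt where they stand.

Things in the scene. Friction and masses are not known exactly. Their poses are not given: they have to be found in the camera images.
- box: Fixed grey steel connection box with aluminium parking shelf, 231 x 116 mm. Origin on the work surface, x is the way the cover slides off, z up; mm in this frame: box x -110 to 0, shelf x 0 to 115, seat and shelf both at z 70. Compartment under the cover x -94 to -16. Rear stop behind the cover (x -110 to -104), 5 high above the seat. Tab housing x -12 to 28, y 58 to 100, top z 72.
- shelf_stop (a point): Middle of the inner face of the end stop, at shelf level: x 115, y 0, z 70 mm in the box frame. The stop is a wall across the end of the shelf, 12 mm high. With the cover against it, the cover's centre is 45 mm before it (box x 70). Guide rails (inner faces at y +-52.5 mm, 8 mm above the seat) run along both sides of seat and shelf.
- cover_mid (a point): Centre (half-way up) of the loose terminal cover, a plain grey block 90 (x) by 100 (y) by 20 mm high, about 0.18 kg. Starts at box x -55, y 0, z 80 mm; axes as the box's. Slides on the seat with 2.5 mm play at each rail. Push it at its rear (-x) face, whose top 15 mm is free above the rear stop.
- cover: The same cover: origin at the centre of its underside. Four thin black ribs and a bare metal plate on its top are look only.
- tab (a joint): Travel of the snap tab in m: 0 is up (locked; it may start up to 1.5 mm down), 0.011 fully down. Pressing straight down takes about 4 N; it stays down when let go. Its tongue stands 8 mm above the seat just in front of the cover (3 mm gap) and blocks it; fully down it lies 3 mm below the seat.
- tab_top (a point): Centre of the top face of the tab's black push pad, 30 mm along the box's x by 28 mm along y, at x = +10, y = +80 in the box frame, 16 mm above the seat when up, 5 mm above it when fully down. It moves with the tab.
- cutter_mid (a point): Centre, half-way up, of a steel annular cutter standing on the beam: 36 mm diameter, 68 mm tall. To be left alone.
- tin_mid (a point): Centre, half-way up, of an aluminium tin with a black cap: 60 mm diameter, 65 mm tall. To be left alone.
- bolt_mid (a point): Centre, half-way up, of a steel hex bolt standing on its 34 mm wide head, 60 mm tall. To be left alone.
Not all that is in view belongs to the job. What is shaped like the cover but yellow is not meant.

How it is judged (in metres and radians):
On the way, in this order (a step that is already met when the one before it is completed fails the run):
1. the snap tab is pressed down while the cover is still on its seat (value of joint tab above 0.0095 m and x of cover_mid in the frame of box below -0.045 m), for 0.1 s.
2. the cover is pushed along to the end stop of the shelf (x of cover_mid in the frame of box above 0.058 m), for 0.1 s.
At the end, for the whole second after the job is handed in: The tab is down (at least 9.5 of 11 mm); the cover lies flat (within 0.06 rad and 4 mm in height) and at rest on the parking shelf between the rails, within 12 mm of the end stop; cutter, tin and bolt within 30 mm of where they stood (value of joint tab above 0.0095 m and x of cover_mid in the frame of box between 0.058 and 0.074 m and y of cover_mid in the frame of box between -0.006 and 0.006 m and z of cover_mid in the frame of box between 0.076 and 0.084 m and angle between cover_mid's own z axis and vertical below 0.06 rad and linear speed of cover below 0.01 m/s and distance of each of cutter_mid, tin_mid, bolt_mid from where it was at the start of the episode below 0.03 m); the robot touches nothing.
It fails at once if the cover is lifted (more than 12 mm above its seat or the shelf) or tipped up (more than 0.25 rad) (z of cover_mid in the frame of box above 0.092 m or angle between cover_mid's own z axis and vertical above 0.25 rad).
It fails at once if the cover falls off the box (z of cover_mid in the frame of box below 0.065 m).
It fails at once if the cutter, the tin or the bolt is moved more than 30 mm or knocked over (distance of any of cutter_mid, tin_mid, bolt_mid from where it was at the start of the episode above 0.03 m or angle between any of cutter_mid, tin_mid, bolt_mid's own z axis and vertical above 0.5 rad).
It also fails if it takes over 38 s, if anything falls off the work surface, if the arm or the gripper's body presses on something with over 40 N, if the wrist force passes 120 N, or if a joint passes its speed limit or range.

## Robot

A 6-joint arm with a two-finger parallel gripper is mounted at the origin on the work surface. World frame = base frame: x ahead of the robot, y to its left, z up, the work surface at z = 0. Lengths are in mm, angles in degrees, forces in N, time in s.
With the tool pointing down it reaches from about 300 to 850 mm from the base axis. Payload 4.2 kg.
Tool frame: the origin (TCP) lies between the finger pads; the fingertips stand 22 mm ahead of it and the grasp point (between the pads) lies 3 mm ahead of it; z points along the fingers, y is the direction in which the jaws open and shut (so a half turn about z gives the same grasp; the last joint's range is limited). The gripper opens to 91 mm and grips with 3 to 60 N. Pads are 32 mm wide; open, the fingers measure 118 mm over their backs; the gripper's body (76 mm by 178 mm) begins 60 mm behind the grasp point.
Start: joints at [62.567, 18.312, 89.639, -0, 72.044, -1.146], TCP at [254.655, 515.55, 235.976] pointing down, gripper open.
Joint ranges: [-177.97, 177.97], [-48.28, 115.42], [12.27, 149.76], [-77.06, 257.06], [2.81, 150.46], [-146.56, 146.56]. Speed limits (degrees/s): [147.25, 147.25, 180, 180, 180, 180].

## Interface

Orientations are given as [roll, pitch, yaw] about the fixed x, y, z axes, in that order (R = Rz(yaw) Ry(pitch) Rx(roll)).
In Python, from workcell import telemetry, cams, env gives the robot as it stands.
- The arm moves only by the shell command python3 -m inch 'ROWS' [FORCE]. ROWS is JSON, a list of rows, each an object of numbers: "x", "y", "z": the shift along the tool's x, y, z in cm; "yaw": the turn about the tool's z in units of 5 degrees (1.0 is 5 degrees); "gripper": the gripper's target within -1 to 1 (fully open at 1, half-way at 0, shut at -1). A call has 1 to 12 rows; each row shifts and turns the commanded pose from where the row before left it, along the tool's axes as they then stand; what a row does not reach is not made up. A row lasts 1/12 s, in which the tool goes at most 41.7 mm and 7.16 degrees, less where a joint would pass 70% of its speed; a pose out of reach is approached as far as the arm can. A call is refused whole if a number of a shift passes 4.17 or a number of a turn 1, either way. A call with a gripper value outside its range is refused whole. The fingers move at their own pace and stop on an object; FORCE is the grip in N (left out, the last holds). Time passes only in rows, so rows that do not move let the fingers close. It gives the time, the measured TCP pose, the force and the opening at its end, in the units of the state.
- telemetry.state(): the state, without advancing time (a new reading comes with each control period).
- cams.grab_frame(name): name is "scene" or "top" or "wrist"; returns a dict with "pixels" (400x640x3 uint8, red, green, blue), "mtx" (3x3 intrinsics, pixels), "rvec" (rotation vector, rad) and "tvec" (3), from world to camera coordinates, as OpenCV has them. Camera axes: x right, y down, z forward; pixel columns grow to the right and rows downward; lengths in mm; the calibration is good to about 2 mm. A picture is of the moment at which its call begins. There is no depth.
- env.job_done(): hands the job in, once; it reports no verdict.
The state is a dict: "time_s": time; "qpos": joint angles; "qvel": joint speeds; "effort": joint torques, N m; "ee_pos": TCP position; "ee_rot": TCP orientation; "force": force on the tool from outside, world axes, zero at the start; "torque": the same for the moment, N m; "gripper_width": finger opening in mm.
Only numpy, scipy, OpenCV 4.12 (cv2) and the standard library are available. Lean on these libraries where they do the work, as an engineer would, in place of code of your own. Each camera call takes 0.05 s, during which the arm holds its last target. There are 200 camera calls.

## Working session

There is one attempt and no reset: what is moved stays moved. The work goes in short steps, Python scripts to look and compute and a shell command to move; the robot and the scene stay as the last step left them, time stands still between calls to the robot, and variables do not carry over. Pictures are saved under pics/ and viewed, about 8 in all and at most 12, crops included, and the job is handed in when it is done.

```bash
mkdir -p pics; python3 - <<'E'
from workcell import telemetry, cams
import cv2,pickle
for n in ["scene","top"]:
    f=cams.grab_frame(n); cv2.imwrite(f"pics/{n}0.png",f["pixels"][:,:,::-1]); pickle.dump(f,open(f"{n}0.pkl","wb"))
print(telemetry.state())
E
```

```text
{'time_s': 0.1, 'qpos': array([ 6.25632830e+01,  1.83475077e+01,  8.96972790e+01, -4.41735769e-04,
        7.20436184e+01, -1.14624382e+00]), 'qvel': array([ 0.07607992, -0.06087975, -0.09760603,  0.06914712, -0.04850573,
        0.15141208]), 'effort': array([ 9.29281741e-04, -4.13330805e+01, -2.32509077e+01,  7.27271684e-02,
        4.23216016e-02, -8.17585146e-05]), 'ee_pos': array([254.50084614, 515.16606882, 235.22351917]), 'ee_rot': array([-1.79911604e+02, -1.34856649e-03,  1.53709662e+02]), 'force': array([ 0.33126375, -0.22249021,  0.18110886]), 'torque': array([ 0.00613192, -0.04287637, -0.00088441]), 'gripper_width': 91.20971785277649}
```

View pics/scene0.png

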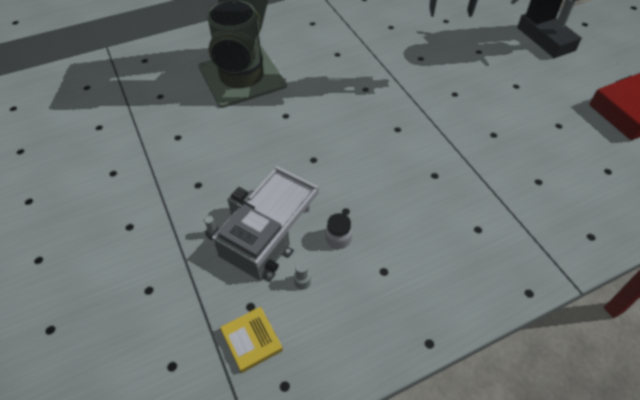

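View pics/top0.png

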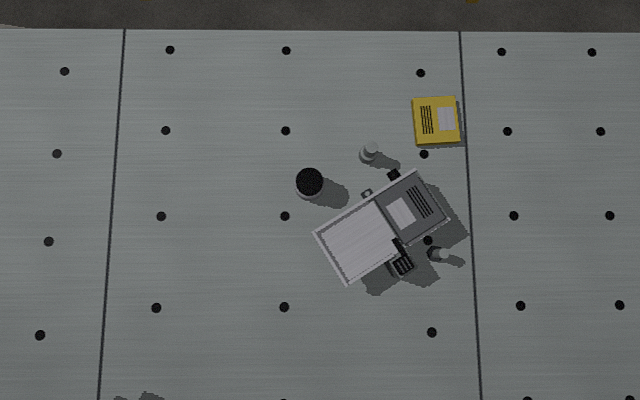

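The top view shows the grey cover at about (415,208), with the bright shelf to its lower left at (357,240). The tab pad is black at (402,262), and a smaller black part sits at (394,174). The yellow block at (437,121) is the decoy. I'll enlarge a crop to confirm.

```bash
cat > h.py <<'E'
import cv2,numpy as np,pickle
def ray(f,uv,z):
    uv=np.array(uv,float).reshape(-1,1,2); R=cv2.Rodrigues(np.array(f["rvec"],float))[0]; t=np.array(f["tvec"],float).ravel()
    n=cv2.undistortPoints(uv,np.array(f["mtx"],float),None).reshape(-1,2)
    d=np.c_[n,np.ones(len(n))]@R; c=-R.T@t
    return c+d*((z-c[2])/d[:,2])[:,None]
def proj(f,P): return cv2.projectPoints(np.array(P,float).reshape(-1,1,3),np.array(f["rvec"],float),np.array(f["tvec"],float),np.array(f["mtx"],float),None)[0].reshape(-1,2)
E
python3 - <<'E'
from h import *
f=pickle.load(open("top0.pkl","rb")); im=f["pixels"][:,:,::-1]
c=im[130:310,280:490]; cv2.imwrite("pics/c1.png",np.clip(cv2.resize(c,None,fx=3.3,fy=3.3,interpolation=cv2.INTER_CUBIC)*1.3,0,255))
print(ray(f,[[346,287],[313,235],[415,170],[402,262]],[82,82,78,86]))
E
```

```text
[[ 431.97079245  -64.36277784   82.        ]
 [ 524.59492069   -5.86709534   82.        ]
 [ 645.65763964 -197.3439809    78.        ]
 [ 475.5587752  -165.07433776   86.        ]][ WARN:0@0.055] global loadsave.cpp:1063 imwrite_ Unsupported depth image for selected encoder is fallbacked to CV_8U.
```

View pics/c1.png

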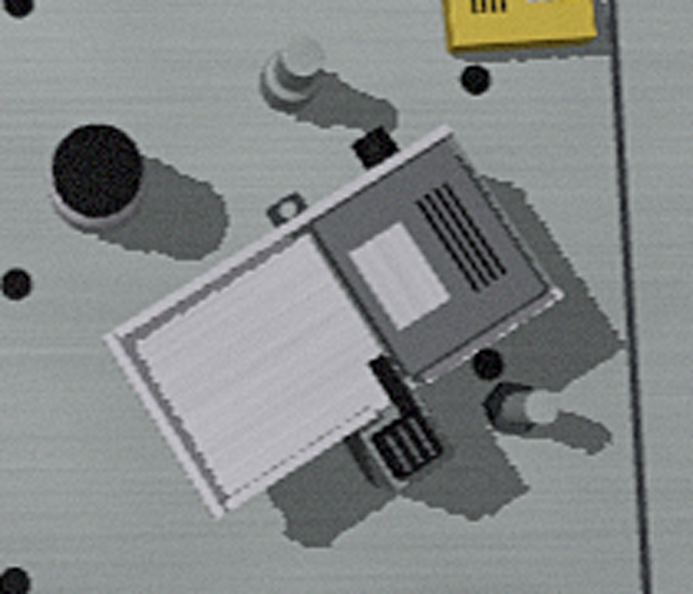

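The crop confirms the grey ribbed cover with its metal plate, and the tab pad (three ribs, with a tongue in front of the cover) at crop (407,447). That pad lies on the box's +y side, which fits the description. The tin is at (97,172), the cutter at (290,75) and the bolt at (520,405). Next I'll fit the box frame.

```bash
cat >> h.py <<'E'
def fit(f,uv,P,zs):
    W=np.vstack([ray(f,u,z) for u,z in zip(uv,zs)])[:,:2]; P=np.array(P,float)
    a=P-P.mean(0); b=W-W.mean(0); th=np.arctan2((a[:,0]*b[:,1]-a[:,1]*b[:,0]).sum(),(a*b).sum())
    R=np.array([[np.cos(th),-np.sin(th)],[np.sin(th),np.cos(th)]]); o=W.mean(0)-R@P.mean(0)
    return o,np.degrees(th),R,W-(P@R.T+o)
E
python3 - <<'E'
from h import *
f=pickle.load(open("top0.pkl","rb"))
uv=np.array([[106,338],[218,519],[450,127],[564,293]])/3.3+[280,130]
o,th,R,res=fit(f,uv,[[121,-58],[121,58],[-110,-58],[-110,58]],[82,82,78,78]); print(o,th,res)
pickle.dump((o,th,R),open("box.pkl","wb"))
B=lambda p:R@np.array(p)+o
print("tab",B([10,80]),"rear",B([-100,0]))
pu=np.array([[407,447],[398,275]])/3.3+[280,130]
for u,z in zip(pu,[86,90]): w=ray(f,u,z)[0]; print("box coords",R.T@(w[:2]-o))
for n,u,z in [("tin",(97,172),65),("cutter",(305,57),68),("bolt",(543,405),60)]:
    w=ray(f,np.array(u)/3.3+[280,130],z)[0]; print(n,w,R.T@(w[:2]-o))
s=pickle.load(open("scene0.pkl","rb")); im=np.ascontiguousarray(s["pixels"][:,:,::-1])
L=lambda x,y,z:[*B([x,y]),z]
pts=[L(121,-58,82),L(121,58,82),L(-110,-58,78),L(-110,58,78),L(10,80,86),L(-100,50,90),L(-100,-50,90)]
q=proj(s,pts); x0,y0=170,150
c=cv2.resize(im[150:300,170:370],None,fx=4,fy=4,interpolation=cv2.INTER_CUBIC)
for p in q: cv2.drawMarker(c,tuple(int(v) for v in (p-[x0,y0])*4+1.5),(0,0,255),0,12,1)
cv2.imwrite("pics/c2.png",c)
E
```

```text
[ 543.6547609 -136.9101699] 121.73932920925931 [[-0.06651803 -0.79294751]
 [ 0.81851111  0.05313973]
 [-2.2895846  -0.07823069]
 [ 1.53759152  0.81803847]]
tab [ 470.35818845 -170.49011134] rear [ 596.26031535 -221.95519116]
box coords [13.23467244 79.07671007]
box coords [-33.66287911  -1.64666498]
tin [6.25331609e+02 5.52526740e-01 6.50000000e+01] [  73.93862072 -141.77510664]
cutter [ 692.37624209 -120.08455835   68.        ] [ -63.92641486 -135.33142154]
bolt [ 491.93579609 -251.36281429   60.        ] [-70.12922755 104.19285279]
```

View pics/c2.png

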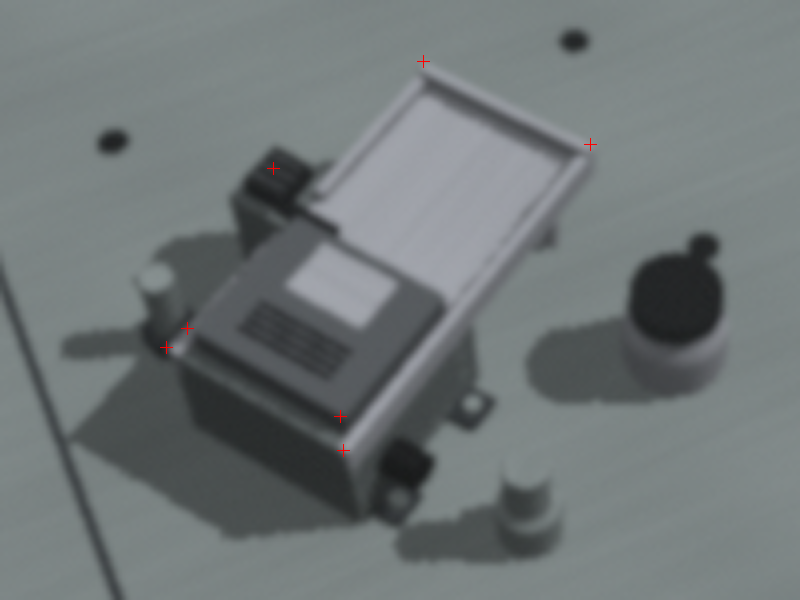

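The two views agree within about 3 mm. First I turn so the tool x axis lies along box x, close the gripper, and travel at height.

```bash
cat > d.py <<'E'
import sys
from h import *
from workcell import telemetry
from scipy.spatial.transform import Rotation as S
o,th,R=pickle.load(open("box.pkl","rb"))
def go(x,y,tipz):
    s=telemetry.state(); p=s["ee_pos"]; Rt=S.from_euler("xyz",s["ee_rot"],degrees=True).as_matrix()
    t=np.r_[R@np.array([x,y])+o,tipz+22]; print("t",round(s["time_s"],2),"box",np.round(R.T@(p[:2]-o),1),"tipz",round(p[2]-22,1),"rot",np.round(s["ee_rot"],1),"F",np.round(s["force"],1),"w",round(s["gripper_width"],1))
    print("shift cm",np.round(Rt.T@(t-p)/10,2),"yaw units",round(((s["ee_rot"][2]-th+180)%360-180)/5,2))
go(*map(float,sys.argv[1:]))
E
python3 -m inch '[{"yaw":1,"gripper":-1},{"yaw":1,"gripper":-1},{"yaw":1,"gripper":-1},{"yaw":1,"gripper":-1},{"yaw":1,"gripper":-1},{"yaw":1,"gripper":-1},{"yaw":0.4,"gripper":-1},{"x":-3,"y":-0.7,"gripper":-1},{"x":-3,"y":-0.7,"gripper":-1},{"x":-3,"y":-0.7,"gripper":-1},{"x":-3,"y":-0.7,"gripper":-1},{"x":-3,"y":-0.7,"gripper":-1}]' 20; python3 d.py 11 80 120
```

```text
t 0.1 box [706.7 -97.1] tipz 213.2 rot [-179.9   -0.   153.7] F [ 0.3 -0.2  0.2] w 91.2
shift cm [-49.64 -51.85   9.4 ] yaw units 6.39invalid input
```

```bash
python3 -m inch --help; python3 -m inch '[{"x":0,"y":0,"z":0,"yaw":1.0,"gripper":-1}]' 20
```

```text
time_s: 0.18
ee_pos: [254.5, 515.2, 235.3]
ee_rot: [-179.9, 0.0, 148.6]
force: [0.3, 0.2, -0.6]
gripper_width: 86.9invalid input: not JSON, or not a number
```

Every row has to carry all of its keys.

```bash
python3 -m inch '[{"x":0,"y":0,"z":0,"yaw":1,"gripper":-1},{"x":0,"y":0,"z":0,"yaw":1,"gripper":-1},{"x":0,"y":0,"z":0,"yaw":1,"gripper":-1},{"x":0,"y":0,"z":0,"yaw":1,"gripper":-1},{"x":0,"y":0,"z":0,"yaw":1,"gripper":-1},{"x":0,"y":0,"z":0,"yaw":0.4,"gripper":-1},{"x":-3,"y":-0.7,"z":0,"yaw":0,"gripper":-1},{"x":-3,"y":-0.7,"z":0,"yaw":0,"gripper":-1},{"x":-3,"y":-0.7,"z":0,"yaw":0,"gripper":-1},{"x":-3,"y":-0.7,"z":0,"yaw":0,"gripper":-1},{"x":-3,"y":-0.7,"z":0,"yaw":0,"gripper":-1},{"x":-3,"y":-0.7,"z":0,"yaw":0,"gripper":-1}]'; python3 d.py 11 80 120
```

```text
time_s: 1.18
ee_pos: [313.5, 338.7, 235.6]
ee_rot: [-180.0, 0.0, 121.7]
force: [0.8, -0.5, 0.8]
gripper_width: 7.2
t 1.18 box [525.6 -54.5] tipz 213.6 rot [-180.     0.   121.7] F [ 0.8 -0.5  0.8] w 7.2
shift cm [-51.46 -13.45   9.38] yaw units 0.0
```

```bash
python3 -m inch '[{"x":-3.4,"y":-0.9,"z":0,"yaw":0,"gripper":-1},{"x":-3.4,"y":-0.9,"z":0,"yaw":0,"gripper":-1},{"x":-3.4,"y":-0.9,"z":0,"yaw":0,"gripper":-1},{"x":-3.4,"y":-0.9,"z":0,"yaw":0,"gripper":-1},{"x":-3.4,"y":-0.9,"z":0,"yaw":0,"gripper":-1},{"x":-3.4,"y":-0.9,"z":0,"yaw":0,"gripper":-1},{"x":-3.4,"y":-0.9,"z":0,"yaw":0,"gripper":-1},{"x":-3.4,"y":-0.9,"z":0,"yaw":0,"gripper":-1},{"x":-3.4,"y":-0.9,"z":0,"yaw":0,"gripper":-1},{"x":-3.4,"y":-0.9,"z":0,"yaw":0,"gripper":-1},{"x":-3.4,"y":-0.9,"z":0,"yaw":0,"gripper":-1},{"x":-3.4,"y":-0.9,"z":0,"yaw":0,"gripper":-1}]'; python3 -m inch '[{"x":-3.4,"y":-0.9,"z":0,"yaw":0,"gripper":-1},{"x":-3.4,"y":-0.9,"z":0,"yaw":0,"gripper":-1},{"x":-2,"y":-0.4,"z":2,"yaw":0,"gripper":-1},{"x":0,"y":0,"z":2.5,"yaw":0,"gripper":-1},{"x":0,"y":0,"z":2.5,"yaw":0,"gripper":-1},{"x":0,"y":0,"z":0,"yaw":0,"gripper":-1},{"x":0,"y":0,"z":0,"yaw":0,"gripper":-1}]';python3 d.py 11 80 90
```

```text
time_s: 2.18
ee_pos: [436.0, -65.3, 235.8]
ee_rot: [-180.0, -0.0, 121.7]
force: [1.1, 0.9, -0.3]
gripper_width: 0.7
time_s: 2.77
ee_pos: [462.8, -149.7, 165.1]
ee_rot: [-179.9, -0.2, 121.7]
force: [0.4, -0.4, -0.8]
gripper_width: 0.3
t 2.77 box [31.7 75.5] tipz 143.1 rot [-179.9   -0.2  121.7] F [ 0.4 -0.4 -0.8] w 0.3
shift cm [-2.08 -0.44  5.3 ] yaw units -0.01
```

```bash
python3 -m inch '[{"x":-1,"y":-0.2,"z":0.5,"yaw":0,"gripper":-1},{"x":-1.1,"y":-0.2,"z":1,"yaw":0,"gripper":-1},{"x":0,"y":0,"z":1,"yaw":0,"gripper":-1},{"x":0,"y":0,"z":1,"yaw":0,"gripper":-1},{"x":0,"y":0,"z":0,"yaw":0,"gripper":-1},{"x":0,"y":0,"z":0,"yaw":0,"gripper":-1}]';python3 d.py 11 80 75
python3 - <<'E'
from workcell import cams
import cv2
from h import *
o,th,R=pickle.load(open("box.pkl","rb"))
f=cams.grab_frame("wrist"); im=np.ascontiguousarray(f["pixels"][:,:,::-1])
pickle.dump(f,open("wrist1.pkl","wb"))
L=lambda x,y,z:[*(R@np.array([x,y])+o),z]
for p in proj(f,[L(-5,66,86),L(25,66,86),L(25,94,86),L(-5,94,86),L(10,80,86),L(115,52.5,78),L(-10,50,90),L(-10,-50,90)]): cv2.drawMarker(im,tuple(int(v) for v in np.clip(p,-999,999)),(0,0,255),0,10,1)
cv2.imwrite("pics/w1.png",im)
E
```

```text
time_s: 3.27
ee_pos: [470.7, -169.6, 130.1]
ee_rot: [-179.9, -0.1, 121.7]
force: [-0.5, -0.0, -0.0]
gripper_width: 0.5
t 3.27 box [10.6 79.2] tipz 108.1 rot [-1.799e+02 -1.000e-01  1.217e+02] F [-0.5 -0.  -0. ] w 0.5
shift cm [ 0.03 -0.07  3.31] yaw units -0.01
```

View pics/w1.png

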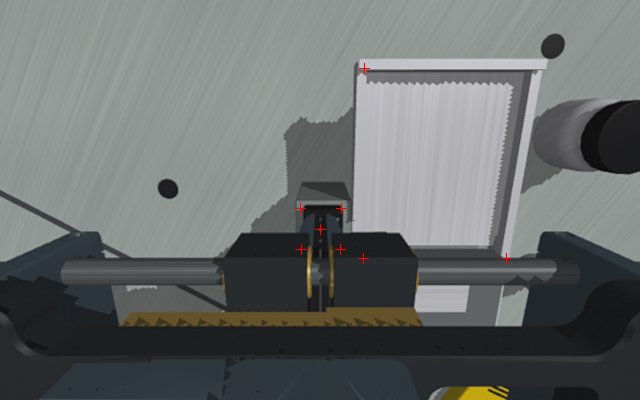

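The wrist view shows the black pad's far edge at (300–343, 208), right at the predicted marks, with the fingers above it. I press now.

```bash
python3 -m inch '[{"x":0,"y":0,"z":1,"yaw":0,"gripper":-1},{"x":0,"y":-0.1,"z":1,"yaw":0,"gripper":-1},{"x":0,"y":0,"z":0.5,"yaw":0,"gripper":-1},{"x":0,"y":0,"z":0.4,"yaw":0,"gripper":-1},{"x":0,"y":0,"z":0.2,"yaw":0,"gripper":-1},{"x":0,"y":0,"z":0.2,"yaw":0,"gripper":-1},{"x":0,"y":0,"z":0,"yaw":0,"gripper":-1},{"x":0,"y":0,"z":0,"yaw":0,"gripper":-1}]';python3 d.py 11 80 75
```

```text
time_s: 3.98
ee_pos: [470.9, -170.5, 97.9]
ee_rot: [180.0, 0.0, 121.7]
force: [-0.3, 0.3, 0.2]
gripper_width: 0.4
t 3.98 box [ 9.7 79.6] tipz 75.9 rot [180.    0.  121.7] F [-0.3  0.3  0.2] w 0.4
shift cm [ 0.13 -0.04  0.09] yaw units -0.01
```

```bash
python3 -m inch '[{"x":0,"y":0,"z":0.1,"yaw":0,"gripper":-1},{"x":0,"y":0,"z":0.1,"yaw":0,"gripper":-1},{"x":0,"y":0,"z":0,"yaw":0,"gripper":-1}]'; python3 -m inch '[{"x":0,"y":0,"z":0.1,"yaw":0,"gripper":-1},{"x":0,"y":0,"z":0,"yaw":0,"gripper":-1},{"x":0,"y":0,"z":0,"yaw":0,"gripper":-1}]'
```

```text
time_s: 4.23
ee_pos: [471.0, -170.6, 97.0]
ee_rot: [179.9, 0.1, 121.7]
force: [-1.7, 0.3, 7.8]
gripper_width: 0.2
time_s: 4.48
ee_pos: [471.0, -170.7, 96.8]
ee_rot: [179.9, 0.1, 121.7]
force: [-3.1, 0.8, 14.3]
gripper_width: 0.5
```

Force climbs to 14 N at tip z 74.8 with no further travel, so the tab has bottomed out. I retract, part the fingers to about 45 mm and go behind the cover.

```bash
python3 -m inch '[{"x":0,"y":0,"z":-1.5,"yaw":0,"gripper":-1},{"x":0,"y":0,"z":-2.5,"yaw":0,"gripper":-1},{"x":0,"y":0,"z":-2,"yaw":0,"gripper":0},{"x":-2.8,"y":1.6,"z":0,"yaw":0,"gripper":0},{"x":-2.8,"y":1.6,"z":0,"yaw":0,"gripper":0},{"x":-2.8,"y":1.6,"z":0,"yaw":0,"gripper":0},{"x":-2.8,"y":1.6,"z":0,"yaw":0,"gripper":0},{"x":-2.6,"y":1.6,"z":0,"yaw":0,"gripper":0},{"x":0,"y":0,"z":0,"yaw":0,"gripper":0},{"x":0,"y":0,"z":0,"yaw":0,"gripper":0}]';python3 d.py -130 0 80
python3 - <<'E'
from workcell import cams
from h import *
f=cams.grab_frame("wrist"); cv2.imwrite("pics/w2.png",f["pixels"][:,:,::-1])
E
```

```text
time_s: 5.32
ee_pos: [611.9, -246.2, 153.8]
ee_rot: [-180.0, -0.0, 121.7]
force: [-1.2, 0.5, -0.1]
gripper_width: 45.5
t 5.32 box [-128.8   -0.5] tipz 131.8 rot [-180.    -0.   121.7] F [-1.2  0.5 -0.1] w 45.5
shift cm [-0.12 -0.05  5.18] yaw units -0.01
```

View pics/w2.png

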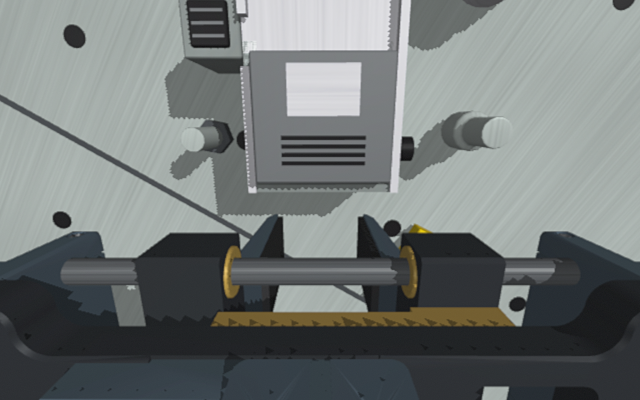

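The pad at (210,22) is down and its tongue no longer stands in front of the cover. The cover (250–398, 50–188) is centred ahead of the fingers at (275/362, 218). I descend and begin the push.

```bash
python3 -m inch '[{"x":-0.1,"y":0,"z":1.5,"yaw":0,"gripper":0},{"x":0,"y":0,"z":1.5,"yaw":0,"gripper":0},{"x":0,"y":0,"z":1.2,"yaw":0,"gripper":0},{"x":0,"y":0,"z":1,"yaw":0,"gripper":0},{"x":0,"y":0,"z":0,"yaw":0,"gripper":0},{"x":0,"y":0,"z":0,"yaw":0,"gripper":0}]';python3 d.py 5 0 80; python3 -m inch '[{"x":0.5,"y":0,"z":0,"yaw":0,"gripper":0},{"x":0.5,"y":0,"z":0,"yaw":0,"gripper":0},{"x":0.5,"y":0,"z":0,"yaw":0,"gripper":0},{"x":0.5,"y":0,"z":0,"yaw":0,"gripper":0},{"x":0,"y":0,"z":0,"yaw":0,"gripper":0}]';python3 d.py 5 0 80
```

```text
time_s: 5.87
ee_pos: [611.1, -246.3, 102.6]
ee_rot: [-180.0, -0.1, 121.7]
force: [-0.0, 0.3, 0.6]
gripper_width: 45.6
t 5.87 box [-128.5    0.2] tipz 80.6 rot [-1.800e+02 -1.000e-01  1.217e+02] F [-0.   0.3  0.6] w 45.6
shift cm [13.35  0.02  0.08] yaw units -0.0
time_s: 6.28
ee_pos: [600.9, -228.8, 103.7]
ee_rot: [180.0, 0.0, 121.7]
force: [0.9, -0.7, -0.6]
gripper_width: 45.5
t 6.28 box [-108.2   -0.3] tipz 81.7 rot [180.    0.  121.7] F [ 0.9 -0.7 -0.6] w 45.5
shift cm [11.32 -0.03  0.16] yaw units 0.0
```

```bash
python3 -m inch '[{"x":0.8,"y":0,"z":0,"yaw":0,"gripper":0},{"x":0.8,"y":0,"z":0.1,"yaw":0,"gripper":0},{"x":0.8,"y":0,"z":0,"yaw":0,"gripper":0},{"x":0.8,"y":0,"z":0,"yaw":0,"gripper":0},{"x":0.8,"y":0,"z":0,"yaw":0,"gripper":0},{"x":0.8,"y":0,"z":0,"yaw":0,"gripper":0},{"x":0.8,"y":0,"z":0,"yaw":0,"gripper":0},{"x":0.8,"y":0,"z":0,"yaw":0,"gripper":0},{"x":0.8,"y":0,"z":0,"yaw":0,"gripper":0},{"x":0.8,"y":0,"z":0,"yaw":0,"gripper":0},{"x":0.8,"y":0,"z":0,"yaw":0,"gripper":0},{"x":0,"y":0,"z":0,"yaw":0,"gripper":0}]';python3 d.py 5 0 80; python3 - <<'E'
from workcell import cams
from h import *
f=cams.grab_frame("wrist"); cv2.imwrite("pics/w3.png",f["pixels"][:,:,::-1])
E
```

```text
time_s: 7.28
ee_pos: [553.0, -152.8, 101.5]
ee_rot: [-179.9, -0.2, 121.7]
force: [-0.3, -1.0, -0.2]
gripper_width: 45.4
t 7.28 box [-18.5   0.4] tipz 79.5 rot [-179.9   -0.2  121.7] F [-0.3 -1.  -0.2] w 45.4
shift cm [ 2.35  0.04 -0.04] yaw units 0.0
```

View pics/w3.png

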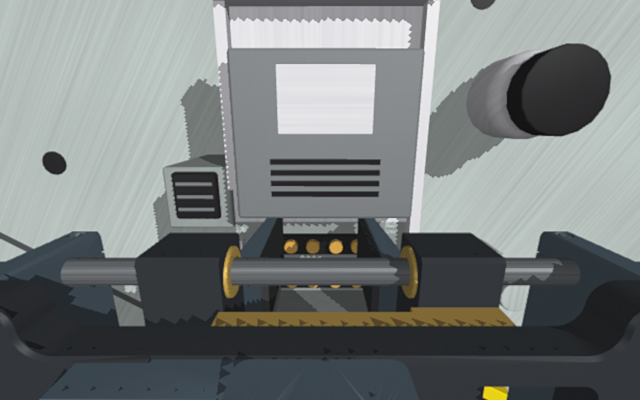

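The cover (228–423, 48–218) is straight on the shelf, with the stop ahead at row 5 and the open terminals behind it. I go on slowly until the stop is felt.

```bash
python3 -m inch '[{"x":0.4,"y":0,"z":0,"yaw":0,"gripper":0},{"x":0.4,"y":0,"z":0,"yaw":0,"gripper":0},{"x":0.4,"y":0,"z":0,"yaw":0,"gripper":0},{"x":0.4,"y":0,"z":0,"yaw":0,"gripper":0},{"x":0.3,"y":0,"z":0,"yaw":0,"gripper":0},{"x":0.2,"y":0,"z":0,"yaw":0,"gripper":0},{"x":0,"y":0,"z":0,"yaw":0,"gripper":0},{"x":0,"y":0,"z":0,"yaw":0,"gripper":0}]';python3 d.py 9 0 80
```

```text
time_s: 8.0
ee_pos: [543.6, -136.6, 101.9]
ee_rot: [-180.0, -0.0, 121.7]
force: [0.5, -1.0, 0.1]
gripper_width: 45.7
t 8.0 box [ 0.3 -0.1] tipz 79.9 rot [-180.    -0.   121.7] F [ 0.5 -1.   0.1] w 45.7
shift cm [ 0.87 -0.01 -0.  ] yaw units -0.01
```

```bash
python3 -m inch '[{"x":0.2,"y":0,"z":0,"yaw":0,"gripper":0},{"x":0.2,"y":0,"z":0,"yaw":0,"gripper":0},{"x":0.2,"y":0,"z":0,"yaw":0,"gripper":0},{"x":0,"y":0,"z":0,"yaw":0,"gripper":0},{"x":0,"y":0,"z":0,"yaw":0,"gripper":0}]'; python3 -m inch '[{"x":0.1,"y":0,"z":0,"yaw":0,"gripper":0},{"x":0.1,"y":0,"z":0,"yaw":0,"gripper":0},{"x":0,"y":0,"z":0,"yaw":0,"gripper":0}]';python3 d.py 9 0 80
```

```text
time_s: 8.42
ee_pos: [540.5, -131.5, 102.0]
ee_rot: [180.0, -0.0, 121.7]
force: [0.2, -0.7, -0.0]
gripper_width: 45.5
time_s: 8.67
ee_pos: [540.4, -131.2, 102.3]
ee_rot: [180.0, 0.2, 121.8]
force: [1.7, -5.2, -1.0]
gripper_width: 45.7
t 8.67 box [ 6.5 -0.3] tipz 80.3 rot [180.    0.2 121.8] F [ 1.7 -5.2 -1. ] w 45.7
shift cm [ 0.25 -0.03  0.03] yaw units 0.0
```

Force rises to 5 N with the tool stalled, so the cover is at the stop. I back off and check.

```bash
python3 -m inch '[{"x":-0.5,"y":0,"z":0,"yaw":0,"gripper":0},{"x":-1.5,"y":0,"z":0,"yaw":0,"gripper":0},{"x":-2,"y":0,"z":0,"yaw":0,"gripper":0},{"x":-1,"y":0,"z":-2,"yaw":0,"gripper":0},{"x":-2,"y":0,"z":-3,"yaw":0,"gripper":0},{"x":-3,"y":0,"z":-3,"yaw":0,"gripper":0},{"x":-3,"y":0,"z":-3,"yaw":0,"gripper":0},{"x":0,"y":0,"z":0,"yaw":0,"gripper":0},{"x":0,"y":0,"z":0,"yaw":0,"gripper":0}]'
python3 - <<'E'
from workcell import cams
from h import *
f=cams.grab_frame("wrist"); cv2.imwrite("pics/w4.png",f["pixels"][:,:,::-1])
E
```

```text
time_s: 9.42
ee_pos: [608.3, -240.9, 212.2]
ee_rot: [179.9, 0.1, 121.6]
force: [0.5, 0.9, -1.2]
gripper_width: 45.5
```

View pics/w4.png

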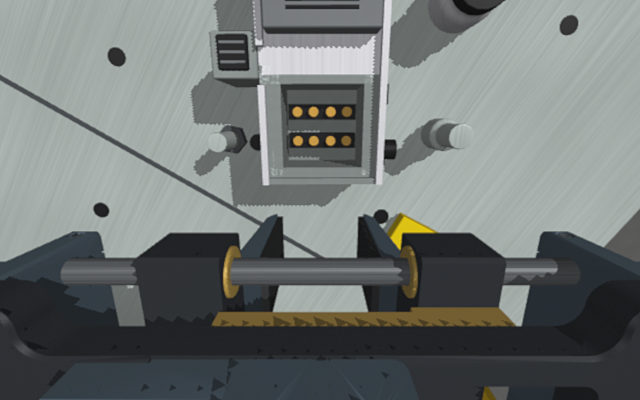

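The compartment is open and the cover sits at the top of the frame (rear edge at about row 8). Bolt, cutter and tin are standing and the pad is down. One top view remains, to check the gap to the stop.

```bash
python3 - <<'E'
from workcell import cams
from h import *
o,th,R=pickle.load(open("box.pkl","rb"))
f=cams.grab_frame("top"); im=f["pixels"][:,:,::-1]; pickle.dump(f,open("top1.pkl","wb"))
cv2.imwrite("pics/t2.png",cv2.resize(im[130:310,280:490],None,fx=3.3,fy=3.3,interpolation=cv2.INTER_CUBIC))
L=lambda x,y,z:[*(R@np.array([x,y])+o),z]
print((proj(f,[L(25,-50,90),L(25,50,90),L(115,-50,90),L(115,50,90),L(10,80,75)])-[280,130])*3.3)
E
```

```text
[[260.71288316 256.7844832 ]
 [360.89597733 412.64638529]
 [121.75459146 343.63078472]
 [220.85351654 502.67591062]
 [408.11752388 444.85878546]]
```

View pics/t2.png

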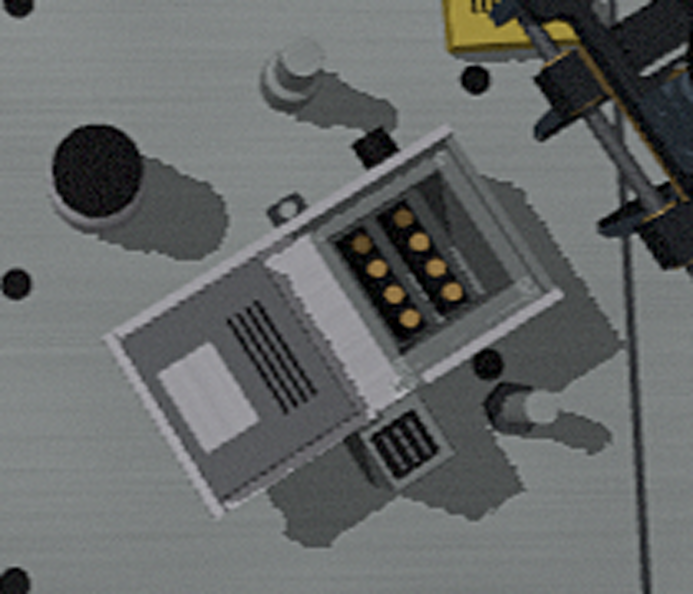

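The cover lies flat against the stop: its rear corners are at about (262,258) and (362,414), against predicted (261,257) and (361,413). The tab is down, the cutter, tin and bolt are unmoved, and the arm is clear.

```bash
python3 -c "
from workcell import env; print(env.job_done())"
```

```text
the job is handed in; nothing more can be done
None
```

The snap tab is pressed fully down and the grey cover lies flat against the end stop of the parking shelf. I handed the job in at about 9.5 s of the 38 s allowed; no verdict is reported.

- **Tab:** I pressed it with the closed fingers until force rose to 14 N with the fingertips at z 74.8 mm and no further travel. The expected bottom is z 75. Later pictures show it still down.
- **Cover:** I pushed it at its rear face with the fingers about 45 mm apart, until force rose to about 5 N at the stop. In the last top view its rear corners are within about 1 pixel of where they should be against the stop.
- **Surroundings:** cutter, tin and bolt look unmoved between the first and last top views, and the arm is clear of everything.

**Checks that disagreed or failed:**
- The stop was felt about 2.5 mm earlier than my box estimate, about what the 2 mm calibration and the fit's residuals (up to 2.3 mm) explain.
- The first move call was refused because its rows left out some keys. Nothing moved.

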